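# Seat the inspection lens in its three-point mount

## Robot

A 7-joint arm with a two-finger parallel gripper is mounted at the origin on the work surface. World frame = base frame: x ahead of the robot, y to its left, z up, the work surface at z = 0. Lengths are in mm, angles in rad, forces in N, time in s.
With the tool pointing down it reaches from about 425 to 1025 mm from the base axis. Payload 9.4 kg.
Tool frame: the origin (TCP) lies at the very end of the fingers, on their centre line; the grasp point (between the pads) lies 19 mm behind it (env.hold_point_z is the distance from the TCP to the grasp point, in mm); z points along the fingers, y is the line along which they close (so a half turn about z gives the same grasp; the last joint's range is limited). The gripper opens to 93 mm and grips with 3 to 60 N. Pads are 15 mm wide; open, the fingers measure 128 mm over their backs; the gripper's body (75 mm by 188 mm) begins 65 mm behind the grasp point.
Start: joints at [1.254, 0.599, -0.003, 1.599, 0.002, 0.943, -0.08], TCP at [172.183, -704.256, 218.618] pointing down, gripper open.
Joint ranges: [-2.57, 2.57], [-0.35, 1.97], [-1.29, 1.29], [0.11, 2.56], [-1.05, 4.19], [0.11, 1.86], [-2.63, 2.63]. Speed limits (rad/s): [2.22, 2.22, 3.01, 3.01, 3.14, 3.14, 3.14].

## Interface

Orientations are given as a unit quaternion [w, x, y, z].
In Python, from bench import env gives the robot as it stands.
- The arm moves only by the tool step_arm, never from a script. Its argument "deltas" is text: rows parted by semicolons, each of 5 numbers parted by spaces: the shift along the tool's x, y, z in cm, then the turn about the tool's z in degrees, then the finger opening in cm, from 0 to 9.3. A call has exactly 10 rows; each row shifts and turns the commanded pose from where the row before left it, along the tool's axes as they then stand; what a row does not reach is not made up. A row lasts 1/12 s, in which the tool goes at most 41.7 mm and 7.16 degrees, less where a joint would pass 70% of its speed; a pose out of reach is approached as far as the arm can. A call is refused whole if a number of a shift passes 4.17 or a number of a turn 7.16, either way. A call with a gripper value outside its range is refused whole. The fingers move at their own pace and stop on an object; "grip_force" is the grip in N (left out, the last holds). Time passes only in rows, so rows that do not move let the fingers close, or fill a call up. It gives the time, the measured TCP pose, the force, the opening and the grip force at its end, in the units of the state.
- env.sense(): the state, without advancing time (a new reading comes with each control period).
- env.camera(name): name is "scene" or "top" or "wrist"; returns a dict with "frame" (384x512x3 uint8, blue, green, red), "fx", "fy", "cx", "cy" (pixels), "extrinsics" (4x4, takes a point from camera to world coordinates); the wrist camera has in their place "hand_eye" (4x4, takes a point from camera to tool coordinates, whose origin is the TCP and whose axes are the flange's). Camera axes: x right, y up, looking along -z (the intrinsics and any distortion apply to the point x, -y, -z); pixel columns grow to the right and rows downward; lengths in mm; the calibration is good to about 2 mm. A picture is of the moment at which its call begins: read the wrist's pose just before it. There is no depth.
- env.hand_in(): hands the job in; it is judged then, once.
The state is a dict: "clock": time; "joint_pos": joint angles; "joint_velocities": joint speeds; "joint_efforts": joint torques, N m; "ee_pos": TCP position; "orientation": TCP orientation; "contact_force": force on the tool from outside, world axes, zero at the start; "wrist_torque": the same for the moment, N m; "finger_gap": finger opening in mm; "grip_force": force on a finger pad.
Only numpy, scipy, OpenCV 4.12 (cv2) and the standard library are available. Lean on these libraries where they do the work, as an engineer would, in place of code of your own. Each camera call takes 0.05 s, during which the arm holds its last target. There are 200 camera calls.

## Task

Take the lens by its bow handle off the round wooden rest and seat it in the three-point mount on the green light box: push the sprung jaw back with the rim of the lens, lower it past the heads of the two posts and let it come back under them against both. Then bed it: press it straight down with about 12 N for a second, so that it lies flat on its three pins and cannot rock, and let go. It is glass: never push it harder than 20 N, and leave the other things on the bench where they are.

Things in the scene. Friction and masses are not known exactly. Their poses are not given: they have to be found in the camera images.
- lens: Round lens in a dark metal cell, about 400 g: a disc 80 mm in diameter, 12 mm thick, with a 3 mm high locating band 84 mm in diameter round its middle (its rim), a low glass dome on top (to 18 mm) and a bright flat bow handle over it. Origin: centre of the flat underside, z up. Its yaw in the mount does not matter; with the handle's bar across the push (lens x along the seat's x) the fingers push squarely.
- handle (a point): Middle of the bow handle's grip bar, 52 mm above the lens's underside; axes as the lens. The bar is 10 mm thick (x), 70 mm long (y) and 24 mm tall (z, 40 to 64 mm above the underside). It stands on two legs 6 mm wide at y = +-32 mm; between them the fingers have free space.
- rest: Fixed round wooden block with a cork top, 100 mm in diameter, 25 mm high, on which the lens lies at the start. Origin: centre of its underside.
- lightbox: Fixed green box 200 (x) x 170 (y) x 60 mm high. On top: a round window, three brass rest pins fixed to the box, and a flat slotted frame that carries two headed posts and a sprung jaw. Origin: centre of its underside; x points from the posts towards the jaw. The frame is screwed down tight anywhere within 6 mm either way along x: its place is not measured, so find it by feel or by eye.
- seat (a point): Level of the seat: point over the box's centre at the height of the pins' tops, 68 mm above the table; axes as the box. The seated lens has its origin here, shifted only along x by the frame's unknown -6 to +6 mm.
- posts (a point): Midpoint between the two posts at seat height if the frame stood in the middle (37 mm to -x of the seat). Posts at y = +-31 mm from it: necks 12 mm across, heads 21 mm across, 4 mm thick; the heads' undersides are 14 mm and their tops 18 mm above the seat. To pass the heads the lens must stand 6 mm to +x of its seated place (7 mm if 1.5 mm off sideways); the jaw's stop comes at 8 mm.
- jaw (a joint): How far the sprung jaw is pushed back towards +x (m): 0 free, 0.002 with the lens seated, 0.010 at its hard stop. 0.8 N at first and 0.8 N more per mm, 9 N at the stop. Its flat upright face is 30 mm wide (y), 40 mm from the seated lens's axis when free, and reaches up to 29 mm above the seat, so the rim can push it while above the post heads. A 22 mm high housing is behind it.
- rests: The three fixed brass rest pins together (10 mm across, 8 mm high) that carry the lens from below. Origin: on the box top under the seat (8 mm below it).
- pin_front: Rest pin at x = +28 mm from the seat's axis, in front of the jaw. Origin: its foot.
- pin_left: Rest pin at x = -14, y = +24 mm from the seat's axis. Origin: its foot.
- pin_right: Rest pin at x = -14, y = -24 mm from the seat's axis. Origin: its foot.
- brush_a: Bystander: hand brush with dark bristles lying bristles down, 150 x 45 x 44 mm. Origin: centre of its underside.
- brush_b: Bystander: hand brush with brown bristles, bristles down, 130 x 50 x 44 mm. Origin: centre of its underside.
- brush_back: Bystander: bare wooden brush back, 190 x 40 x 18 mm. Origin: centre of its underside.
- jar: Bystander: closed jar, 60 mm across, 75 mm high. Origin: centre of its underside.
- driver: Bystander: screwdriver lying on the bench. Origin: on its underside, near the middle.
- spool: Bystander: solid copper wire spool, 56 mm across, 50 mm high. Origin: centre of its underside.
- wood_block: Bystander: wooden block, 90 x 60 x 35 mm. Origin: centre of its underside.

How it is judged:
By the outcome, as a careful person would: the job done as asked, in the order asked, and still so for the second after the job is handed in, with the robot touching nothing.
It also fails if it takes over 72 s, if anything falls off the work surface, if the arm or the gripper's body presses on something with over 40 N, if the wrist force passes 120 N, or if a joint passes its speed limit or range.

## Working session

There is one attempt and no reset: what is moved stays moved. The work goes in short steps, Python scripts to look and compute and a tool call to move; the robot and the scene stay as the last step left them, time stands still between calls to the robot, and variables do not carry over. Pictures are saved under pics/ and viewed, at most 10 in all, crops included, and the job is handed in when it is done.

Besides the shell and the picture viewer there is one more tool, called as name(argument=value, ...), one argument or row to a line, values as JSON. step_arm: Moves the arm, as the interface text tells. Its arguments: {"type":"object","properties":{"deltas":{"type":"string"},"grip_force":{"type":"number"}},"required":["deltas"]}

```bash
ls; mkdir -p pics; cat > h.py <<'E'
import numpy as np, cv2
from bench import env
from scipy.spatial.transform import Rotation as R
def T():
    s=env.sense(); M=np.eye(4); q=s["orientation"]; M[:3,:3]=R.from_quat([q[1],q[2],q[3],q[0]]).as_matrix(); M[:3,3]=s["ee_pos"]; return M
def cam(n):
    t=T(); c=env.camera(n); c["X"]=np.array(c["extrinsics"]) if "extrinsics" in c else t@np.array(c["hand_eye"]); return c
def ray(c,u,v,z):
    d=np.array([(u-c["cx"])/c["fx"],-(v-c["cy"])/c["fy"],-1]); d=c["X"][:3,:3]@d; o=c["X"][:3,3]; return o+d*(z-o[2])/d[2]
def proj(c,p):
    q=np.linalg.inv(c["X"])@np.append(p,1); return c["cx"]+c["fx"]*q[0]/-q[2], c["cy"]-c["fy"]*q[1]/-q[2]
E
python3 - <<'E'
from h import *
print(env.sense()); print(T().round(3))
ims=[]
for n in("top","scene","wrist"):
    c=cam(n); print(n,{k:v for k,v in c.items() if k not in("frame",)}); cv2.imwrite(f"pics/{n}0.png",c["frame"]); ims.append(c["frame"])
E
```

```text
pics
{'clock': 0.0, 'joint_pos': array([ 1.25430259,  0.60013815, -0.00253857,  1.60012516,  0.00181768,
        0.94292015, -0.07978419]), 'joint_velocities': array([-0.00107969,  0.0003733 ,  0.00138273, -0.00139701, -0.00097467,
       -0.00059515, -0.00037024]), 'joint_efforts': array([-2.98435098e-04, -7.65093184e+01,  1.49714839e+00, -2.52364433e+01,
       -5.23622171e-02,  1.67688215e-02,  1.48353015e-04]), 'ee_pos': array([ 172.04536895, -703.77998983,  217.75233327]), 'orientation': array([-7.74953039e-04,  9.92815828e-01,  1.19649910e-01, -1.75044716e-04]), 'contact_force': array([-0.23687135, -0.04397455, -0.65572945]), 'wrist_torque': array([-0.01231538,  0.03976256, -0.01358824]), 'grip_force': 0.0, 'finger_gap': 93.10819537110643}
[[ 9.71000e-01  2.38000e-01 -1.00000e-03  1.72045e+02]
 [ 2.38000e-01 -9.71000e-01  1.00000e-03 -7.03780e+02]
 [-0.00000e+00 -2.00000e-03 -1.00000e+00  2.17752e+02]
 [ 0.00000e+00  0.00000e+00  0.00000e+00  1.00000e+00]]
top {'fx': 382.2834482116372, 'fy': 382.2834482116372, 'cx': 250.73350690882253, 'cy': 185.5061910063253, 'extrinsics': arr
[... 1610 characters left out ...]
'hand_eye': array([[-6.74954492e-04,  9.55160144e-01,  2.96088912e-01,
         8.28774186e+01],
       [ 9.99999634e-01,  4.89184159e-04,  7.01495481e-04,
        -1.01208212e+00],
       [ 5.25198519e-04,  2.96089278e-01, -9.55160125e-01,
        -1.66539767e+02],
       [ 0.00000000e+00,  0.00000000e+00,  0.00000000e+00,
         1.00000000e+00]]), 'X': array([[ 2.36884204e-01,  9.27815812e-01,  2.88173025e-01,
         2.52423147e+02],
       [-9.71536015e-01,  2.26806185e-01,  6.83865913e-02,
        -6.83379734e+02],
       [-1.90926358e-03, -2.96170175e-01,  9.55133280e-01,
         3.84390286e+02],
       [ 0.00000000e+00,  0.00000000e+00,  0.00000000e+00,
         1.00000000e+00]])}
```

View pics/top0.png

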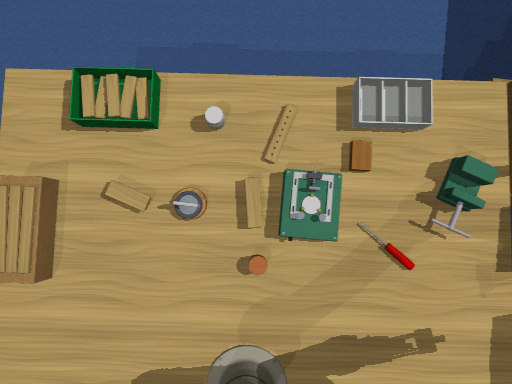

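View pics/scene0.png

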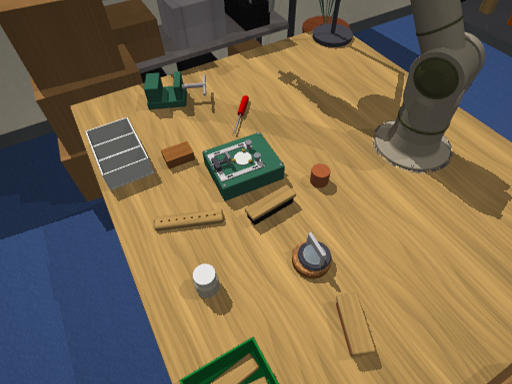

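The top view shows the lens on its rest at about (189,205), and the bar roughly horizontal. The light box is at (311,205) with the jaw towards the top of the picture (+x) and the posts at the bottom. Next I measure the box and the lens.

```bash
python3 - <<'E'
from h import *
c=cam("top"); f=c["frame"]; hsv=cv2.cvtColor(f,cv2.COLOR_BGR2HSV)
m=np.zeros(f.shape[:2],np.uint8); m[160:250,270:350]=cv2.inRange(hsv,(65,80,20),(95,255,140))[160:250,270:350]
cn=max(cv2.findContours(m,0,2)[0],key=cv2.contourArea); r=cv2.minAreaRect(cn); b=cv2.boxPoints(r)
P=np.array([ray(c,u,v,60)[:2] for u,v in b]); print("box",b.round(1).tolist(),P.round(1).tolist(),P.mean(0))
print([np.linalg.norm(P[i]-P[i-1]).round(1) for i in range(4)],[np.degrees(np.arctan2(*(P[i]-P[i-1])[::-1])).round(1) for i in range(4)])
# handle: bright grey, rim dark
sub=(slice(180,230),slice(165,215)); h2=np.zeros_like(m); h2[sub]=cv2.inRange(hsv,(0,0,170),(180,60,255))[sub]
ys,xs=np.nonzero(h2); e=cv2.minAreaRect(np.c_[xs,ys].astype(np.float32)); print("handle",e, [ray(c,u,v,89).round(1)[:2].tolist() for u,v in cv2.boxPoints(e)], ray(c,*e[0],89))
w=np.zeros_like(m); w[sub]=(cv2.inRange(hsv,(8,90,40),(25,255,140)))[sub]; 
d=np.zeros_like(m); d[sub]=cv2.inRange(hsv,(90,20,20),(130,160,140))[sub]
cn=max(cv2.findContours(d,0,2)[0],key=cv2.contourArea); e=cv2.minEnclosingCircle(cn); print("cell",e,ray(c,*e[0],37))
E
python3 -c "
import cv2
f=cv2.imread('pics/top0.png')[155:255,160:350];cv2.imwrite('pics/crop.png',cv2.resize(f,None,fx=4.2,fy=4.2,interpolation=2))"
```

```text
box [[278.3999938964844, 235.39999389648438], [284.5, 168.60000610351562], [342.20001220703125, 173.8000030517578], [336.1000061035156, 240.60000610351562]] [[448.6, -82.0], [645.2, -95.7], [634.3, -266.4], [438.1, -250.3]] [ 541.54377606 -173.60441467]
[np.float64(168.6), np.float64(197.1), np.float64(171.1), np.float64(196.9)] [np.float64(86.4), np.float64(-4.0), np.float64(-93.7), np.float64(175.3)]
handle ((184.61260986328125, 203.54266357421875), (23.1929874420166, 2.570507526397705), 6.709836483001709) [[532.2, 223.7], [539.5, 223.2], [533.6, 156.9], [526.2, 157.5]] [532.85865136 190.3058417   89.        ]
cell ((188.2286834716797, 204.2131805419922), 13.331480026245117) [532.81856991 188.51711852  37.        ]
```

View pics/crop.png

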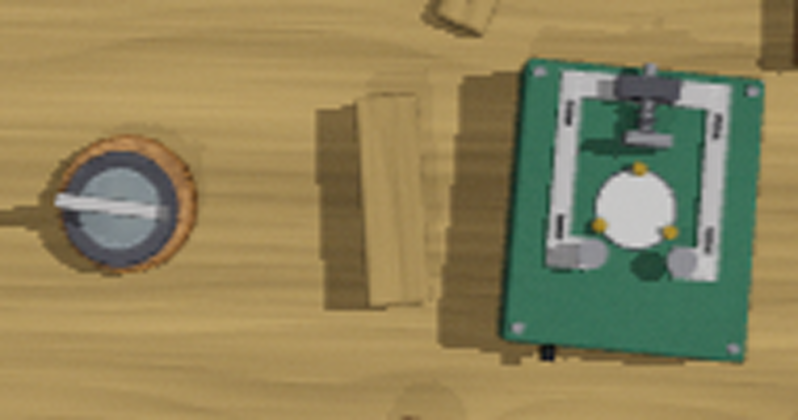

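The crop shows the lens with its bar nearly level, left of the box. The jaw is at the top of the box, the pins surround the window and the posts are below. Lens ≈ (533,190), bar x axis ≈ −5°; box centre ≈ (541,−174), yaw ≈ −4°. I move now.

step_arm(
  deltas="3.7 -1.6 0 0 9.3;3.7 -1.6 0 0 9.3;3.7 -1.6 0 0 9.3;3.7 -1.6 0 0 9.3;3.7 -1.6 0 0 9.3;3.7 -1.6 0 0 9.3;3.7 -1.6 0 0 9.3;3.7 -1.6 0 0 9.3;3.7 -1.6 0 0 9.3;3.7 -1.6 0 0 9.3",
)

```text
clock: 1.03
ee_pos: [494.9, -459.5, 218.6]
orientation: [-0.0, 0.993, 0.12, -0.0]
contact_force: [1.9, -1.7, 0.7]
finger_gap: 93.3
grip_force: 0.0
```

step_arm(
  deltas="0 0 0 -7.1 9.3;0 0 0 -7.1 9.3;0 0 0 -7.1 9.3;0 0 0 -7.1 9.3;0 0 0 -7.1 9.3;0 0 0 -7.1 9.3;0 0 0 -7.1 9.3;0 0 0 -7.1 9.3;0 0 0 -7.1 9.3;0 0 0 0 9.3",
)

```text
clock: 1.87
ee_pos: [493.2, -461.1, 218.3]
orientation: [-0.0, 0.778, 0.629, 0.0]
contact_force: [0.4, 0.0, -0.2]
finger_gap: 92.8
grip_force: 0.0
```

step_arm(
  deltas="0 0 0 -7 9.3;3.2 0.25 0 0 9.3;3.2 0.25 0 0 9.3;3.2 0.25 0 0 9.3;3.2 0.25 0 0 9.3;3.2 0.25 0 0 9.3;3.2 0.25 0 0 9.3;3.2 0.25 0 0 9.3;3.2 0.25 0 0 9.3;3.2 0.25 0 0 9.3",
)

```text
clock: 2.7
ee_pos: [542.9, -174.8, 218.7]
orientation: [0.0, 0.741, 0.671, 0.0]
contact_force: [0.7, -0.5, -0.5]
finger_gap: 93.2
grip_force: 0.0
```

```bash
python3 - <<'E'
from h import *
import pickle
s=env.sense(); print(s["ee_pos"],np.abs(s["joint_velocities"]).max())
env.camera("wrist")
c=cam("wrist"); pickle.dump(c,open("w1.pkl","wb")); cv2.imwrite("pics/w1.png",c["frame"])
E
```

```text
[ 542.88366332 -174.84063524  218.68066427] 0.6864794493355675
```

View pics/w1.png

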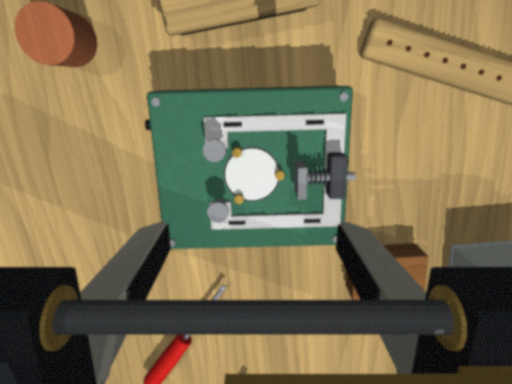

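The wrist view shows the box. The post heads are at (214,150) and (219,211), the pins at (237,153), (280,176) and (239,198), and the jaw face's left edge at x≈298, y≈183. I'll cast rays for these.

```bash
python3 - <<'E'
from h import *
import pickle
c=pickle.load(open("w1.pkl","rb")); f=c["frame"]; hsv=cv2.cvtColor(f,cv2.COLOR_BGR2HSV)
p=cv2.inRange(hsv,(14,120,60),(30,255,255)); p[:140]=0;p[215:]=0;p[:,:225]=0;p[:,295:]=0
n,_,st,ce=cv2.connectedComponentsWithStats(p); pins=[]
for i in range(1,n):
    if st[i][4]>20: q=ray(c,*ce[i],67); print("pin",ce[i].round(1),st[i][4],q.round(1)); pins.append(q[:2])
# heads
g=cv2.cvtColor(f,cv2.COLOR_BGR2GRAY)
for a in((200,136,230,164),(205,198,233,226)):
    x0,y0,x1,y1=a; s=hsv[y0:y1,x0:x1]; print(s[14,8:24:3].tolist())
for (u,v) in((214.5,150),(219,211)): print("head",ray(c,u,v,86).round(1))
w=cv2.inRange(hsv,(0,0,225),(180,30,255)); 
gm=cv2.inRange(hsv,(65,80,20),(95,255,160)); gm=cv2.morphologyEx(gm,cv2.MORPH_CLOSE,np.ones((5,5)))
cn=max(cv2.findContours(gm,0,2)[0],key=cv2.contourArea); P=np.array([ray(c,*q,60)[:2] for q in cn[:,0]],np.float32)
r=cv2.minAreaRect(P); print("box",r)
for v in range(168,200,4): print(v,g[v,286:314].tolist())
np.save("pins.npy",pins)
E
```

```text
pin [236.4 151.6] 61 [ 529.9 -147.6   67. ]
pin [279.6 174.6] 60 [ 570.7 -175.    67. ]
pin [238.3 198.8] 59 [ 526.6 -196.9   67. ]
[[105, 10, 155], [110, 15, 155], [110, 10, 153], [114, 8, 156], [114, 8, 155], [105, 10, 153]]
[[102, 8, 155], [107, 11, 157], [100, 10, 157], [108, 8, 155], [120, 10, 159], [110, 5, 162]]
head [ 511.1 -140.4   86. ]
head [ 507.9 -201.1   86. ]
box ((541.4951171875, -172.29669189453125), (166.2601318359375, 197.0749053955078), 86.22655487060547)
168 [99, 92, 88, 74, 65, 60, 59, 62, 58, 54, 60, 72, 97, 113, 118, 121, 119, 119, 122, 122, 114, 90, 65, 53, 47, 53, 52, 53]
172 [97, 96, 94, 80, 64, 59, 58, 62, 56, 61, 59, 77, 116, 138, 148, 147, 148, 149, 150, 150, 136, 107, 72, 50, 41, 48, 57, 53]
176 [95, 97, 98, 90, 77, 66, 61, 60, 62, 58, 63, 84, 124, 146, 147, 150, 151, 153, 147, 145, 128, 107, 103, 94, 79, 70, 83, 93]
180 [100, 101, 100, 97, 86, 73, 63, 64, 55, 55, 63, 88, 120, 143, 150, 150, 149, 149, 149, 142, 132, 116, 116, 112, 87, 79, 91, 97]
184 [99, 99, 99, 98, 99, 101, 99, 92, 76, 63, 57, 76, 114, 126, 138, 139, 141, 141, 139, 136, 124, 105, 93, 80, 77, 78, 85, 82]
188 [100, 101, 100, 97, 95, 96, 95, 86, 74, 59, 60, 80, 119, 132, 139, 137, 138, 140, 137, 135, 120, 104, 94, 92, 93, 88, 90, 93]
192 [98, 101, 96, 94, 92, 90, 94, 91, 85, 71, 65, 87, 120, 136, 139, 139, 138, 139, 137, 132, 119, 104, 94, 94, 93, 93, 88, 92]
196 [102, 101, 101, 98, 91, 93, 93, 95, 93, 89, 83, 97, 122, 136, 139, 137, 139, 139, 136, 135, 119, 104, 93, 91, 91, 89, 91, 90]
```

```bash
python3 -c "
import cv2
f=cv2.imread('pics/w1.png')[125:245,190:360];cv2.imwrite('pics/w1c.png',cv2.resize(f,None,fx=4.7,fy=4.7,interpolation=2))"
```

```text
(no output)
```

View pics/w1c.png

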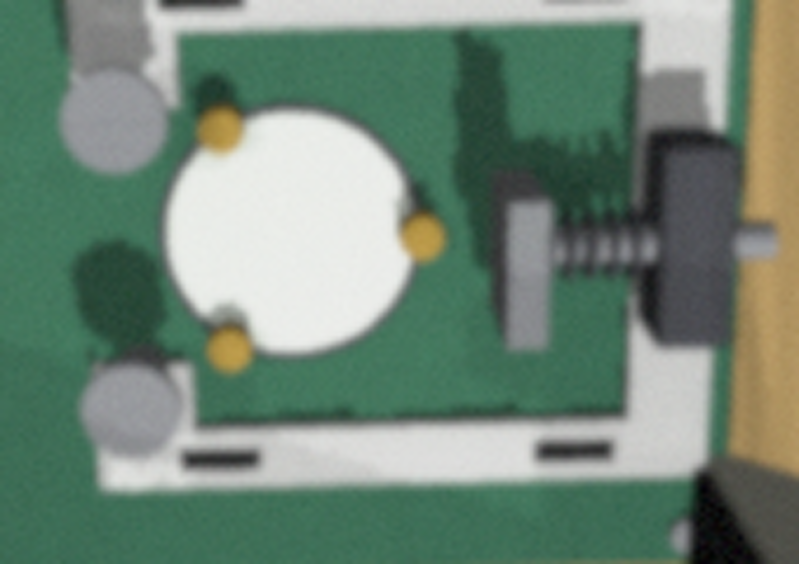

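step_arm(
  deltas="3.6 -0.45 0 0 9.3;3.6 -0.45 0 0 9.3;3.6 -0.45 0 0 9.3;3.6 -0.45 0 0 9.3;3.6 -0.45 0 0 9.3;3.6 -0.45 0 0 9.3;3.6 -0.45 0 0 9.3;3.6 -0.45 0 0 9.3;3.6 -0.45 0 0 9.3;3.6 -0.45 0 0 9.3",
)

```text
clock: 3.63
ee_pos: [531.7, 187.4, 218.6]
orientation: [0.0, 0.741, 0.671, -0.0]
contact_force: [0.4, -0.1, 0.0]
finger_gap: 93.3
grip_force: 0.0
```

```bash
python3 - <<'E'
from h import *
import pickle
c=pickle.load(open("w1.pkl","rb"))
sx=np.array([.9978,-.0663]);sy=np.array([.0663,.9978]);S=np.load("pins.npy").mean(0);print("S",S)
for n,u,v,z in(("hL",214.3,150.7,86),("hR",217.7,211.8,86),("jaw",297.4,167,97),("jaw",297.4,199.5,97)):
    q=ray(c,u,v,z)[:2]-S; print(n,(q@sx).round(1),(q@sy).round(1))
env.camera("wrist")
c=cam("wrist"); pickle.dump(c,open("w2.pkl","wb")); cv2.imwrite("pics/w2.png",c["frame"]); f=c["frame"];hsv=cv2.cvtColor(f,cv2.COLOR_BGR2HSV)
print(T().round(3)); print(proj(c,[533,190,89]))
E
```

```text
S [ 542.4121122  -173.16023857]
hL -33.6 29.9
hR -33.9 -31.0
jaw 42.2 15.2
jaw 42.6 -16.2
[[ 9.00000e-02  9.96000e-01  1.00000e-03  5.31099e+02]
 [ 9.96000e-01 -9.00000e-02  4.00000e-03  1.92973e+02]
 [ 4.00000e-03  0.00000e+00 -1.00000e+00  2.18972e+02]
 [ 0.00000e+00  0.00000e+00  0.00000e+00  1.00000e+00]]
(np.float64(255.86620179120013), np.float64(181.92985141907508))
```

View pics/w2.png

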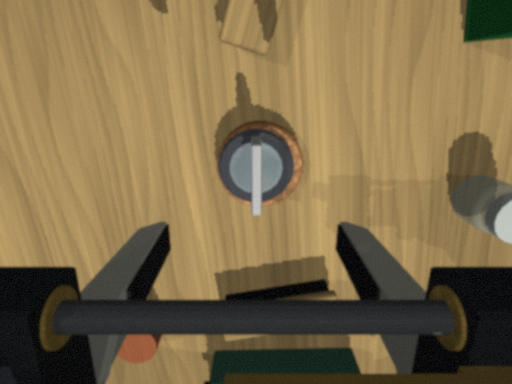

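The bar runs from (257,141) to (256,215), vertical in the image, so the tool is aligned with it. I descend around it.

step_arm(
  deltas="0.05 0.2 1.6 0 9.3;0 0 1.6 0 9.3;0 0 1.6 0 9.3;0 0 1.6 0 9.3;0 0 1.6 0 9.3;0 0 1.6 0 9.3;0 0 1.6 0 9.3;0 0 1.6 0 9.3;0 0 1.6 0 9.3;0 0 1.6 0 9.3",
)

```text
clock: 4.57
ee_pos: [534.2, 185.2, 57.8]
orientation: [0.0, 0.741, 0.672, -0.0]
contact_force: [0.2, -0.3, 1.2]
finger_gap: 92.7
grip_force: 0.0
```

step_arm(
  deltas="0 0 0 0 4;0 0 0 0 3;0 0 0 0 2;0 0 0 0 1;0 0 0 0 0.5;0 0 0 0 0.5;0 0 0 0 0.5;0 0 0 0 0.5;0 0 0 0 0.5;0 0 0 0 0.5",
  grip_force=35,
)

```text
clock: 5.4
ee_pos: [533.8, 186.7, 58.7]
orientation: [0.0, 0.739, 0.673, 0.0]
contact_force: [0.4, -0.1, 0.3]
finger_gap: 30.6
grip_force: 0.0
```

step_arm(
  deltas="0 0 0 0 0.5;0 0 0 0 0.5;0 0 0 0 0.5;0 0 0 0 0.5;0 0 0 0 0.5;0 0 0 0 0.5;0 0 0 0 0.5;0 0 0 0 0.5;0 0 0 0 0.5;0 0 0 0 0.5",
)

```text
clock: 6.23
ee_pos: [533.6, 186.6, 58.5]
orientation: [-0.0, 0.739, 0.673, -0.0]
contact_force: [-0.5, 0.4, -1.2]
finger_gap: 9.8
grip_force: 35.0
```

```bash
python3 - <<'E'
from h import *
import pickle
for i in range(2):
    t=T(); print(t[:3,3].round(1), np.degrees(np.arctan2(t[1,0],t[0,0])).round(2)); c=cam("wrist")
pickle.dump(c,open("w3.pkl","wb")); cv2.imwrite("pics/w3.png",c["frame"])
c2=pickle.load(open("w2.pkl","rb"))
for v in (141,215): print(ray(c2,256.5,v,89))
t=cam("top"); f=t["frame"]; hsv=cv2.cvtColor(f,cv2.COLOR_BGR2HSV)
E
```

```text
[533.6 186.6  58.5] 84.65
[533.6 186.6  58.5] 84.64
[537.01213156 228.73646376  89.        ]
[530.64334903 156.39612923  89.        ]
```

View pics/w3.png

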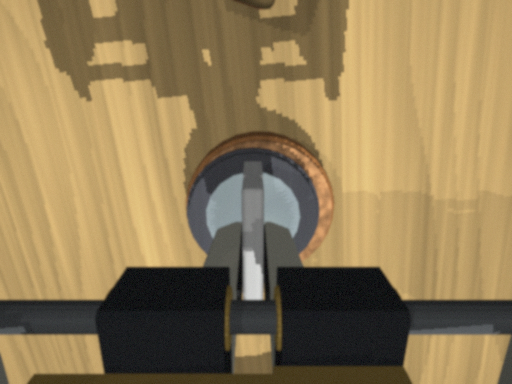

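The far end of the bar is at (253,162). The cell's edge is at columns 188 to 320 with its top at row 149.

```bash
python3 - <<'E'
from h import *
import pickle
c=pickle.load(open("w3.pkl","rb")); t=T(); iv=np.linalg.inv(t)
f=lambda u,v,z:(iv@np.append(ray(c,u,v,z),1))[:3].round(1)
print("bar end",f(253,162,89),"cell top",f(254,149,37),"L",f(188,212,37),"R",f(320,212,37))
g=cv2.cvtColor(c["frame"],cv2.COLOR_BGR2GRAY); print(g[152:172,253].tolist()); print(g[140:158,240].tolist())
E
```

```text
bar end [ 51.   -0.2 -30.5] cell top [46.3  0.4 21.5] L [  6.9 -40.3  21.5] R [ 6.8 41.2 21.5]
[44, 47, 52, 54, 53, 53, 52, 53, 61, 75, 84, 89, 90, 91, 88, 87, 87, 88, 87, 89]
[77, 76, 68, 78, 79, 85, 84, 74, 59, 53, 51, 50, 50, 42, 48, 50, 51, 54]
```

The lens centre lies about 6.5 mm further along the bar than my grip, so I regrip centred.

step_arm(
  deltas="0 0 0 0 2.5;0 0 0 0 2.5;0 0 0 0 2.5;0.2 0 0 0 2.5;0.25 0 0 0 2.5;0.2 0 0 0 2.5;0 0 0 0 0.5;0 0 0 0 0.5;0 0 0 0 0.5;0 0 0 0 0.5",
)

```text
clock: 7.22
ee_pos: [534.3, 193.1, 58.6]
orientation: [-0.0, 0.739, 0.673, -0.0]
contact_force: [-0.7, 0.1, -0.3]
finger_gap: 9.6
grip_force: 35.0
```

step_arm(
  deltas="0 0 0 0 0.5;0 0 0 0 0.5;0 0 0 0 0.5;0 0 0 0 0.5;0 0 0 0 0.5;0 0 0 0 0.5;0 0 -0.3 0 0.5;0 0 -0.4 0 0.5;0 0 -0.4 0 0.5;0 0 -0.4 0 0.5",
)

```text
clock: 8.05
ee_pos: [534.4, 193.0, 74.0]
orientation: [0.0, 0.739, 0.673, -0.0]
contact_force: [-0.8, -0.4, -3.4]
finger_gap: 9.7
grip_force: 35.0
```

step_arm(
  deltas="0 0 -1.5 0 0.5;0 0 -1.5 0 0.5;0 0 -1.5 0 0.5;0 0 -1.5 0 0.5;0 0 -1.5 0 0.5;0 0 -1.5 0 0.5;0 0 0 0 0.5;0 0 0 0 0.5;0 0 0 0 0.5;0 0 0 0 0.5",
)

```text
clock: 8.88
ee_pos: [533.8, 192.7, 162.6]
orientation: [-0.0, 0.739, 0.673, -0.001]
contact_force: [-0.1, -0.5, -5.0]
finger_gap: 9.6
grip_force: 35.0
```

```bash
python3 - <<'E'
from h import *
import pickle
t=T(); print(t.round(4),env.sense()["finger_gap"],env.sense()["contact_force"]); iv=np.linalg.inv(t)
c=cam("wrist");g=cv2.cvtColor(c["frame"],cv2.COLOR_BGR2GRAY)
pickle.dump(c,open("w4.pkl","wb")); cv2.imwrite("pics/w4.png",c["frame"])
E
```

```text
[[ 9.350000e-02  9.956000e-01 -1.500000e-03  5.338007e+02]
 [ 9.956000e-01 -9.350000e-02 -7.000000e-04  1.927315e+02]
 [-8.000000e-04 -1.400000e-03 -1.000000e+00  1.626461e+02]
 [ 0.000000e+00  0.000000e+00  0.000000e+00  1.000000e+00]] 9.576647133298389 [-0.10320705 -0.46951453 -5.04253497]
```

View pics/w4.png

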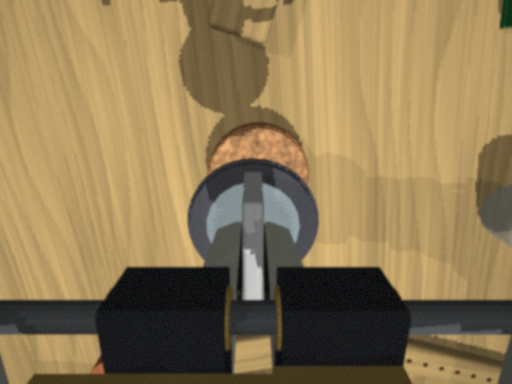

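The lens is lifted and centred under the grip. The cell's top is at row 160, which puts the offset under 1 mm. Now I carry it to the box.

step_arm(
  deltas="0 0 0 -1.6 0.5;-1 0.15 0 0 0.5;-2 0.15 0 0 0.5;-2.5 0.15 0 0 0.5;-2.5 0.15 0 0 0.5;-2.5 0.15 0 0 0.5;-2.5 0.15 0 0 0.5;-2.5 0.15 0 0 0.5;-2.5 0.15 0 0 0.5;-2.5 0.15 0 0 0.5",
)

```text
clock: 9.77
ee_pos: [533.9, -14.4, 163.3]
orientation: [-0.0, 0.73, 0.684, -0.0]
contact_force: [0.6, -0.2, -4.5]
finger_gap: 9.7
grip_force: 35.0
```

step_arm(
  deltas="-2.5 0.15 0 0 0.5;-2.5 0.15 0 0 0.5;-2.5 0.15 0 0 0.5;-2.5 0.15 0 0 0.5;-2.4 0.15 0 0 0.5;-2 0.15 0 0 0.5;-1 0.1 0 0 0.5;-0.5 0.1 0 0 0.5;0 0 0 0 0.5;0 0 0 0 0.5",
)

```text
clock: 10.6
ee_pos: [535.0, -170.7, 163.5]
orientation: [-0.0, 0.73, 0.684, 0.0]
contact_force: [0.0, 0.5, -4.9]
finger_gap: 9.8
grip_force: 35.0
```

```bash
cat > rel.py <<'E'
from h import *
s=env.sense(); t=T(); S=np.array([542.4,-173.2]); sx=np.array([.9978,-.0663]);sy=np.array([.0663,.9978])
d=t[:2,3]-S; F=s["contact_force"]
print("rel x %.1f y %.1f"%(d@sx,d@sy),"TCPz %.1f"%t[2,3],"yaw",np.degrees(np.arctan2(t[1,0],t[0,0])).round(2),"tilt",t[2,:2].round(4),"F seat",(F[:2]@sx).round(2),(F[:2]@sy).round(2),F[2].round(2),"M",s["wrist_torque"].round(2),s["finger_gap"],s["clock"])
E
python3 rel.py
```

```text
rel x -7.6 y 2.0 TCPz 163.5 yaw 86.29 tilt [ 0.0007 -0.0001] F seat -0.01 0.48 -4.87 M [-0.02 -0.1  -0.04] 9.833275508552557 10.6
```

step_arm(
  deltas="-0.23 0 0.3 0 0.5;0 0 0.6 0 0.5;0 0 0.6 0 0.5;0 0 0.6 0 0.5;0 0 0.6 0 0.5;0 0 0.6 0 0.5;0 0 0.5 0 0.5;0 0 0.35 0 0.5;0 0 0 0 0.5;0 0 0 0 0.5",
)

```text
clock: 11.43
ee_pos: [534.7, -173.9, 121.9]
orientation: [-0.0, 0.73, 0.684, -0.0]
contact_force: [-0.1, -0.3, -3.9]
finger_gap: 9.2
grip_force: 35.0
```

```bash
python3 rel.py
```

```text
rel x -7.6 y -1.2 TCPz 121.9 yaw 86.25 tilt [ 0.0001 -0.0004] F seat -0.06 -0.34 -3.89 M [-0.03 -0.13 -0.01] 9.247185419353933 11.4333
```

step_arm(
  deltas="0 0.1 0 0 0.5;0 0.1 0 0 0.5;0 0.1 0 0 0.5;0 0.1 0 0 0.5;0 0.1 0 0 0.5;0 0.1 0 0 0.5;0 0.1 0 0 0.5;0 0.1 0 0 0.5;0 0 0 0 0.5;0 0 0 0 0.5",
)

```text
clock: 12.27
ee_pos: [542.8, -174.5, 122.1]
orientation: [-0.0, 0.73, 0.684, -0.0]
contact_force: [0.3, -0.7, -4.0]
finger_gap: 9.4
grip_force: 35.0
```

```bash
python3 rel.py
```

```text
rel x 0.5 y -1.3 TCPz 122.1 yaw 86.24 tilt [ 0.     -0.0001] F seat 0.35 -0.65 -3.97 M [-0.06 -0.08  0.02] 9.369594912793708 12.2667
```

step_arm(
  deltas="0.1 0.05 0 0 0.5;0 0.05 0 0 0.5;0 0.05 0 0 0.5;0 0.05 0 0 0.5;0 0.05 0 0 0.5;0 0.05 0 0 0.5;0 0.05 0 0 0.5;0 0.05 0 0 0.5;0 0 0 0 0.5;0 0 0 0 0.5",
)

```text
clock: 13.1
ee_pos: [546.5, -173.8, 122.0]
orientation: [-0.0, 0.73, 0.683, -0.0]
contact_force: [-2.7, 1.1, -3.6]
finger_gap: 9.8
grip_force: 35.0
```

```bash
python3 rel.py
```

```text
rel x 4.1 y -0.3 TCPz 122.0 yaw 86.23 tilt [-0.     -0.0008] F seat -2.76 0.93 -3.55 M [ 0.06  0.67 -0.03] 9.824437307314795 13.1
```

step_arm(
  deltas="0 0.05 0 0 0.5;0 0.05 0 0 0.5;0 0.05 0 0 0.5;0 0.05 0 0 0.5;0 0 0 0 0.5;0 0 0 0 0.5;0 0 0 0 0.5;0 0 0 0 0.5;0 0 0 0 0.5;0 0 0 0 0.5",
)

```text
clock: 13.93
ee_pos: [548.6, -174.0, 122.0]
orientation: [-0.0, 0.73, 0.683, -0.0]
contact_force: [-5.8, 1.1, -3.8]
finger_gap: 10.0
grip_force: 35.0
```

```bash
python3 rel.py
```

```text
rel x 6.3 y -0.4 TCPz 122.0 yaw 86.23 tilt [-0.     -0.0004] F seat -5.85 0.7 -3.84 M [0.13 1.09 0.02] 10.015620763710999 13.9333
```

step_arm(
  deltas="0 0.05 0 0 0.5;0 0.05 0 0 0.5;0 0.05 0 0 0.5;0 0.05 0 0 0.5;0 0.05 0 0 0.5;0 0 0 0 0.5;0 0 0 0 0.5;0 0 0 0 0.5;0 0 0 0 0.5;0 0 0 0 0.5",
)

```text
clock: 14.77
ee_pos: [550.8, -174.1, 122.0]
orientation: [-0.0, 0.73, 0.684, -0.0]
contact_force: [-5.6, 1.3, -4.0]
finger_gap: 10.0
grip_force: 35.0
```

```bash
python3 rel.py
```

```text
rel x 8.4 y -0.4 TCPz 122.0 yaw 86.24 tilt [-0.0001 -0.0011] F seat -5.66 0.95 -4.0 M [ 0.12  1.49 -0.  ] 10.017088172091684 14.7667
```

step_arm(
  deltas="0 0.05 0 0 0.5;0 0.03 0 0 0.5;0 0 0 0 0.5;0 0 0 0 0.5;0 0 0 0 0.5;0 0 0 0 0.5;0 0 0 0 0.5;0 0 0 0 0.5;0 0 0 0 0.5;0 0 0 0 0.5",
)

```text
clock: 15.6
ee_pos: [551.3, -174.2, 122.0]
orientation: [-0.001, 0.73, 0.683, -0.001]
contact_force: [-6.7, 0.5, -2.6]
finger_gap: 9.6
grip_force: 35.0
```

```bash
python3 rel.py
```

```text
rel x 9.0 y -0.4 TCPz 122.0 yaw 86.23 tilt [-0.0001 -0.0016] F seat -6.69 0.03 -2.65 M [0.05 1.57 0.03] 9.649576376340413 15.6
```

step_arm(
  deltas="0 0.05 0 0 0.5;0 0.05 0 0 0.5;0 0.02 0 0 0.5;0 0 0 0 0.5;0 0 0 0 0.5;0 0 0 0 0.5;0 0 0 0 0.5;0 0 0 0 0.5;0 0 0 0 0.5;0 0 0 0 0.5",
)

```text
clock: 16.43
ee_pos: [552.2, -174.3, 121.9]
orientation: [-0.001, 0.73, 0.683, -0.001]
contact_force: [-7.0, 0.3, -3.5]
finger_gap: 9.9
grip_force: 35.0
```

```bash
python3 rel.py
```

```text
rel x 9.9 y -0.4 TCPz 121.9 yaw 86.23 tilt [-0.0002 -0.0021] F seat -7.02 -0.13 -3.46 M [ 0.17  1.76 -0.01] 9.910346300419306 16.4333
```

step_arm(
  deltas="0 0 0.1 0 0.5;0 0 0.1 0 0.5;0 0 0.1 0 0.5;0 0 0.1 0 0.5;0 0 0.1 0 0.5;0 0 0.1 0 0.5;0 0 0 0 0.5;0 0 0 0 0.5;0 0 0 0 0.5;0 0 0 0 0.5",
)

```text
clock: 17.27
ee_pos: [552.0, -174.4, 115.6]
orientation: [-0.001, 0.73, 0.683, -0.001]
contact_force: [-7.7, -0.1, -4.9]
finger_gap: 9.7
grip_force: 35.0
```

```bash
python3 rel.py
```

```text
rel x 9.6 y -0.5 TCPz 115.6 yaw 86.22 tilt [-0.0002 -0.0027] F seat -7.72 -0.61 -4.87 M [ 0.08  1.8  -0.02] 9.732392809566 17.2667
```

step_arm(
  deltas="0 0 0.1 0 0.5;0 0 0.1 0 0.5;0 0 0.1 0 0.5;0 0 0.1 0 0.5;0 0 0.1 0 0.5;0 0 0 0 0.5;0 0 0 0 0.5;0 0 0 0 0.5;0 0 0 0 0.5;0 0 0 0 0.5",
)

```text
clock: 18.1
ee_pos: [552.7, -174.1, 110.8]
orientation: [-0.001, 0.73, 0.684, -0.0]
contact_force: [-4.9, 0.6, -5.4]
finger_gap: 9.8
grip_force: 35.0
```

```bash
python3 rel.py
```

```text
rel x 10.3 y -0.2 TCPz 110.8 yaw 86.24 tilt [ 0.0001 -0.0015] F seat -4.96 0.23 -5.4 M [0.27 1.36 0.04] 9.825289585849504 18.1
```

step_arm(
  deltas="0 0.04 0 0 0.5;0 0 0 0 0.5;0 0 0.1 0 0.5;0 0 0.1 0 0.5;0 0 0.1 0 0.5;0 0 0 0 0.5;0 0 0 0 0.5;0 0 0 0 0.5;0 0 0 0 0.5;0 0 0 0 0.5",
)

```text
clock: 18.93
ee_pos: [552.3, -174.3, 107.6]
orientation: [-0.001, 0.73, 0.683, -0.001]
contact_force: [-7.8, 0.8, -4.4]
finger_gap: 9.5
grip_force: 35.0
```

```bash
python3 rel.py
```

```text
rel x 10.0 y -0.4 TCPz 107.6 yaw 86.23 tilt [-0.0001 -0.0028] F seat -7.85 0.29 -4.38 M [ 0.17  1.85 -0.03] 9.538110123230263 18.9333
```

step_arm(
  deltas="0 0 0.1 0 0.5;0 0 0.1 0 0.5;0 0 0.1 0 0.5;0 0 0 0 0.5;0 0 0 0 0.5;0 0 0 0 0.5;0 0 0 0 0.5;0 0 0 0 0.5;0 0 0 0 0.5;0 0 0 0 0.5",
)

```text
clock: 19.77
ee_pos: [552.3, -174.3, 104.6]
orientation: [-0.001, 0.73, 0.683, -0.001]
contact_force: [-8.1, 0.3, -4.0]
finger_gap: 10.0
grip_force: 35.0
```

```bash
python3 rel.py
```

```text
rel x 9.9 y -0.5 TCPz 104.6 yaw 86.22 tilt [-0.0002 -0.003 ] F seat -8.11 -0.27 -4.02 M [ 0.15  1.81 -0.02] 10.01758595272006 19.7667
```

step_arm(
  deltas="0 0 0.1 0 0.5;0 0 0.1 0 0.5;0 0 0.02 0 0.5;0 0 0 0 0.5;0 0 0 0 0.5;0 0 0 0 0.5;0 0 0 0 0.5;0 0 0 0 0.5;0 0 0 0 0.5;0 0 0 0 0.5",
)

```text
clock: 20.6
ee_pos: [552.3, -174.4, 102.5]
orientation: [-0.001, 0.73, 0.683, -0.001]
contact_force: [-6.8, 0.3, -3.8]
finger_gap: 9.6
grip_force: 35.0
```

```bash
python3 rel.py
```

```text
rel x 10.0 y -0.5 TCPz 102.5 yaw 86.22 tilt [-0.0003 -0.0028] F seat -6.78 -0.18 -3.81 M [ 0.07  1.84 -0.01] 9.619332313954597 20.6
```

step_arm(
  deltas="0 0 0.03 0 0.5;0 0 0.03 0 0.5;0 0 0 0 0.5;0 0 0 0 0.5;0 0 0 0 0.5;0 0 0 0 0.5;0 0 0 0 0.5;0 0 0 0 0.5;0 0 0 0 0.5;0 0 0 0 0.5",
)

```text
clock: 21.43
ee_pos: [552.4, -174.4, 102.0]
orientation: [-0.001, 0.73, 0.683, -0.001]
contact_force: [-7.6, 1.5, -2.3]
finger_gap: 9.7
grip_force: 35.0
```

```bash
python3 rel.py
```

```text
rel x 10.1 y -0.5 TCPz 102.0 yaw 86.23 tilt [-0.0003 -0.0026] F seat -7.69 0.96 -2.33 M [ 0.1   1.84 -0.02] 9.723390457354371 21.4333
```

The lens is just at the pins. I let it come back under the heads.

step_arm(
  deltas="0 -0.1 0 0 0.5;0 -0.1 0 0 0.5;0 -0.1 0 0 0.5;0 -0.1 0 0 0.5;0 -0.1 0 0 0.5;0 0 0 0 0.5;0 0 0 0 0.5;0 0 0 0 0.5;0 0 0 0 0.5;0 0 0 0 0.5",
)

```text
clock: 22.27
ee_pos: [548.8, -174.0, 102.3]
orientation: [0.0, 0.73, 0.684, -0.0]
contact_force: [-3.3, -0.5, -4.1]
finger_gap: 9.8
grip_force: 35.0
```

```bash
python3 rel.py
```

```text
rel x 6.4 y -0.3 TCPz 102.3 yaw 86.24 tilt [-0. -0.] F seat -3.25 -0.74 -4.11 M [-0.07  1.12  0.01] 9.772446961744363 22.2667
```

step_arm(
  deltas="0 -0.05 0 0 0.5;0 -0.05 0 0 0.5;0 -0.05 0 0 0.5;0 0 0 0 0.5;0 0 0 0 0.5;0 0 0 0 0.5;0 0 0 0 0.5;0 0 0 0 0.5;0 0 0 0 0.5;0 0 0 0 0.5",
)

```text
clock: 23.1
ee_pos: [547.3, -173.8, 102.4]
orientation: [0.0, 0.73, 0.684, 0.0]
contact_force: [-3.9, 0.1, -3.1]
finger_gap: 10.0
grip_force: 35.0
```

```bash
python3 rel.py
```

```text
rel x 5.0 y -0.3 TCPz 102.4 yaw 86.24 tilt [0.     0.0002] F seat -3.85 -0.18 -3.06 M [-0.07  0.85 -0.02] 9.997604934071573 23.1
```

step_arm(
  deltas="0 -0.05 0 0 0.5;0 -0.05 0 0 0.5;0 -0.05 0 0 0.5;0 0 0 0 0.5;0 0 0 0 0.5;0 0 0 0 0.5;0 0 0 0 0.5;0 0 0 0 0.5;0 0 0 0 0.5;0 0 0 0 0.5",
)

```text
clock: 23.93
ee_pos: [546.4, -173.5, 102.5]
orientation: [0.0, 0.73, 0.684, 0.0]
contact_force: [1.3, 2.2, -3.5]
finger_gap: 9.7
grip_force: 35.0
```

```bash
python3 rel.py
```

```text
rel x 4.0 y -0.0 TCPz 102.5 yaw 86.25 tilt [0.0003 0.0011] F seat 1.17 2.3 -3.47 M [ 0.56 -0.46 -0.03] 9.696781412196414 23.9333
```

step_arm(
  deltas="0 -0.04 0 0 0.5;0 -0.04 0 0 0.5;0 0 0 0 0.5;0 0 0 0 0.5;0 0 0 0 0.5;0 0 0 0 0.5;0 0 0 0 0.5;0 0 0 0 0.5;0 0 0 0 0.5;0 0 0 0 0.5",
)

```text
clock: 24.77
ee_pos: [545.9, -173.3, 102.5]
orientation: [0.0, 0.73, 0.684, 0.001]
contact_force: [3.9, 2.8, -3.7]
finger_gap: 9.9
grip_force: 35.0
```

```bash
python3 rel.py
```

```text
rel x 3.5 y 0.1 TCPz 102.5 yaw 86.26 tilt [0.0004 0.0018] F seat 3.72 3.02 -3.74 M [ 0.83 -1.17  0.1 ] 9.910856231430161 24.7667
```

step_arm(
  deltas="0.04 0.04 0 0 0.5;0.04 0 0 0 0.5;0.03 0 0 0 0.5;0 0 0 0 0.5;0 0 0 0 0.5;0 0 0 0 0.5;0 0 0 0 0.5;0 0 0 0 0.5;0 0 0 0 0.5;0 0 0 0 0.5",
)

```text
clock: 25.6
ee_pos: [545.5, -172.5, 102.3]
orientation: [-0.0, 0.73, 0.684, 0.0]
contact_force: [3.2, 3.3, -3.3]
finger_gap: 9.7
grip_force: 35.0
```

```bash
python3 rel.py
```

```text
rel x 3.0 y 0.9 TCPz 102.3 yaw 86.25 tilt [0.0001 0.0001] F seat 2.93 3.5 -3.27 M [ 0.91 -0.94  0.03] 9.661905218473617 25.6
```

step_arm(
  deltas="0.04 0 0 0 0.5;0.04 0 0 0 0.5;0.02 0 0 0 0.5;0 0 0 0 0.5;0 0 0 0 0.5;0 0 0 0 0.5;0 0 0 0 0.5;0 0 0 0 0.5;0 0 0 0 0.5;0 0 0 0 0.5",
)

```text
clock: 26.43
ee_pos: [545.3, -171.8, 102.2]
orientation: [-0.0, 0.73, 0.683, -0.0]
contact_force: [2.5, -0.4, -4.7]
finger_gap: 9.9
grip_force: 35.0
```

```bash
python3 rel.py
```

```text
rel x 2.8 y 1.6 TCPz 102.2 yaw 86.23 tilt [-0.0002 -0.0004] F seat 2.55 -0.19 -4.67 M [ 0.09 -0.72  0.01] 9.886673375027591 26.4333
```

step_arm(
  deltas="0 0.01 0.03 0 0.5;0 0 0.03 0 0.5;0 0 0 0 0.5;0 0 0 0 0.5;0 0 0 0 0.5;0 0 0 0 0.5;0 0 0 0 0.5;0 0 0 0 0.5;0 0 0 0 0.5;0 0 0 0 0.5",
)

```text
clock: 27.27
ee_pos: [545.4, -171.7, 101.7]
orientation: [-0.0, 0.73, 0.683, -0.0]
contact_force: [1.6, -0.2, -3.4]
finger_gap: 9.7
grip_force: 35.0
```

```bash
python3 rel.py
```

```text
rel x 2.9 y 1.7 TCPz 101.7 yaw 86.23 tilt [-0.0001 -0.0003] F seat 1.62 -0.06 -3.44 M [-0.07 -0.34  0.  ] 9.732407678756465 27.2667
```

step_arm(
  deltas="0 0 0.03 0 0.5;0 0 0.03 0 0.5;0 0 0 0 0.5;0 0 0 0 0.5;0 0 0 0 0.5;0 0 0 0 0.5;0 0 0 0 0.5;0 0 0 0 0.5;0 0 0 0 0.5;0 0 0 0 0.5",
)

```text
clock: 28.1
ee_pos: [545.5, -171.6, 101.5]
orientation: [0.0, 0.73, 0.684, -0.0]
contact_force: [-1.3, 0.7, 6.1]
finger_gap: 9.8
grip_force: 35.0
```

```bash
python3 rel.py
```

```text
rel x 3.0 y 1.8 TCPz 101.5 yaw 86.24 tilt [-0.0003  0.0001] F seat -1.37 0.59 6.14 M [0.07 0.32 0.  ] 9.802801245645073 28.1
```

Contact is at 6 N with the lens against both posts. I release it and then press on the bar's top with closed fingers.

step_arm(
  deltas="0 0 -0.02 0 1.5;0 0 0 0 2.5;0 0 0 0 3;0 0 0 0 3;0 0 0 0 3;0 0 0 0 3;0 0 -0.5 0 3;0 0 -1 0 3;0 0 -1.2 0 3;0 0 -1.3 0 3",
)

```text
clock: 28.93
ee_pos: [545.6, -171.5, 142.6]
orientation: [-0.0, 0.73, 0.684, 0.0]
contact_force: [-0.0, -0.6, -0.2]
finger_gap: 30.0
grip_force: 0.0
```

step_arm(
  deltas="0 0 0 0 3;0 0 0 0 0;0 0 0 0 0;0 0 0 0 0;0 0 0 0 0;0 0 0 0 0;0 0 0 0 0;0 0 0 0 0;0 0 0 0 0;0 0 0 0 0",
  grip_force=20,
)

```text
clock: 29.77
ee_pos: [545.5, -171.6, 141.2]
orientation: [-0.0, 0.73, 0.684, -0.0]
contact_force: [-0.2, -0.3, 0.3]
finger_gap: 0.1
grip_force: 0.0
```

```bash
python3 rel.py; python3 - <<'E'
from h import *
c=cam("wrist"); cv2.imwrite("pics/w5.png",c["frame"])
c=cam("top"); a=cv2.resize(c["frame"][155:255,260:360],(400,400)); cv2.imwrite("pics/t5.png",a)
E
```

```text
rel x 3.0 y 1.8 TCPz 141.2 yaw 86.24 tilt [ 0.0001 -0.0002] F seat -0.15 -0.33 0.26 M [-0.   -0.05  0.05] 0.09825784569849688 29.7667
```

View pics/w5.png

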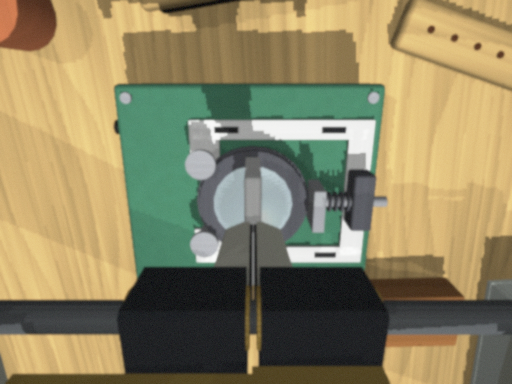

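The picture shows the lens between the jaw and both posts, with the heads at (201,164) and (205,244) overlapping its edge and the bar directly under the fingers. I press down on the bar.

step_arm(
  deltas="0 0 0.2 0 0;0 0 0.2 0 0;0 0 0.2 0 0;0 0 0.1 0 0;0 0 0.1 0 0;0 0 0.05 0 0;0 0 0 0 0;0 0 0 0 0;0 0 0 0 0;0 0 0 0 0",
)

```text
clock: 30.7
ee_pos: [545.6, -171.6, 132.9]
orientation: [0.0, 0.73, 0.684, 0.0]
contact_force: [0.4, -0.1, 0.5]
finger_gap: 0.6
grip_force: 0.0
```

step_arm(
  deltas="0 0 0.03 0 0;0 0 0.03 0 0;0 0 0 0 0;0 0 0 0 0;0 0 0 0 0;0 0 0 0 0;0 0 0 0 0;0 0 0 0 0;0 0 0 0 0;0 0 0 0 0",
)

```text
clock: 31.53
ee_pos: [545.7, -171.6, 132.4]
orientation: [0.0, 0.73, 0.684, 0.0]
contact_force: [-0.2, -0.3, 5.4]
finger_gap: 0.6
grip_force: 2.6
```

step_arm(
  deltas="0 0 0.02 0 0;0 0 0 0 0;0 0 0 0 0;0 0 0 0 0;0 0 0 0 0;0 0 0 0 0;0 0 0 0 0;0 0 0 0 0;0 0 0 0 0;0 0 0 0 0",
)

```text
clock: 32.37
ee_pos: [545.7, -171.6, 132.3]
orientation: [0.0, 0.73, 0.684, 0.0]
contact_force: [-2.1, -0.6, 7.8]
finger_gap: 0.6
grip_force: 3.7
```

step_arm(
  deltas="0 0 0.03 0 0;0 0 0 0 0;0 0 0 0 0;0 0 0 0 0;0 0 0 0 0;0 0 0 0 0;0 0 0 0 0;0 0 0 0 0;0 0 0 0 0;0 0 0 0 0",
)

```text
clock: 33.2
ee_pos: [545.7, -171.6, 132.3]
orientation: [0.0, 0.73, 0.684, 0.0]
contact_force: [-1.9, 0.2, 10.4]
finger_gap: 0.6
grip_force: 5.2
```

```bash
python3 rel.py
```

```text
rel x 3.2 y 1.8 TCPz 132.3 yaw 86.24 tilt [-0.0003  0.0005] F seat -1.89 0.07 10.39 M [ 0.01  0.47 -0.  ] 0.6473291339891751 33.2
```

step_arm(
  deltas="0 0 0.02 0 0;0 0 0 0 0;0 0 0 0 0;0 0 0 0 0;0 0 0 0 0;0 0 0 0 0;0 0 0 0 0;0 0 0 0 0;0 0 0 0 0;0 0 0 0 0",
)

```text
clock: 34.03
ee_pos: [545.7, -171.7, 132.3]
orientation: [0.0, 0.73, 0.684, -0.0]
contact_force: [-3.6, -0.2, 11.9]
finger_gap: 0.6
grip_force: 6.2
```

step_arm(
  deltas="0 0 0 0 0;0 0 0 0 0;0 0 0 0 0;0 0 0 0 0;0 0 0 0 0;0 0 0 0 0;0 0 0 0 0;0 0 0 0 0;0 0 0 0 0;0 0 0 0 0",
)

```text
clock: 34.87
ee_pos: [545.7, -171.6, 132.3]
orientation: [0.0, 0.73, 0.684, 0.0]
contact_force: [-3.5, 0.7, 12.4]
finger_gap: 0.4
grip_force: 6.2
```

step_arm(
  deltas="0 -0.02 0 0 0;0 -0.02 0 0 0;0 0 0 0 0;0 0 0 0 0;0 0 0 0 0;0 0 0 0 0;0 0 0 0 0;0 0 0 0 0;0 0 0 0 0;0 0 0 0 0",
)

```text
clock: 35.7
ee_pos: [545.7, -171.6, 132.3]
orientation: [0.001, 0.73, 0.684, 0.0]
contact_force: [-2.2, 0.6, 11.0]
finger_gap: 0.5
grip_force: 5.7
```

```bash
python3 rel.py
```

```text
rel x 3.2 y 1.8 TCPz 132.3 yaw 86.24 tilt [-0.0004  0.0013] F seat -2.22 0.41 10.98 M [0.01 0.31 0.06] 0.5334043521047533 35.7
```

step_arm(
  deltas="0 -0.03 0 0 0;0 -0.03 0.01 0 0;0 0 0 0 0;0 0 0 0 0;0 0 0 0 0;0 0 0 0 0;0 0 0 0 0;0 0 0 0 0;0 0 0 0 0;0 0 0 0 0",
)

```text
clock: 36.53
ee_pos: [545.6, -171.6, 132.3]
orientation: [0.001, 0.73, 0.684, 0.001]
contact_force: [0.5, 0.1, 10.5]
finger_gap: 0.5
grip_force: 5.4
```

step_arm(
  deltas="0 0 0 0 0;0 0 0 0 0;0 0 0 0 0;0 0 0 0 0;0 0 0 0 0;0 0 0 0 0;0 0 0 0 0;0 0 0 0 0;0 0 0 0 0;0 0 0 0 0",
)

```text
clock: 37.37
ee_pos: [545.6, -171.6, 132.3]
orientation: [0.001, 0.73, 0.684, 0.001]
contact_force: [0.3, 0.9, 10.6]
finger_gap: 0.5
grip_force: 5.4
```

```bash
python3 rel.py
```

```text
rel x 3.1 y 1.8 TCPz 132.3 yaw 86.25 tilt [-0.0004  0.0022] F seat 0.21 0.91 10.59 M [-0.04  0.04 -0.02] 0.5012895485296126 37.3667
```

Lateral force is now nil. I bring it to 12 N, hold, then rise clear.

step_arm(
  deltas="0 0 0.02 0 0;0 0 0 0 0;0 0 0 0 0;0 0 0 0 0;0 0 0 0 0;0 0 0 0 0;0 0 0 0 0;0 0 0 0 0;0 0 0 0 0;0 0 0 0 0",
)

```text
clock: 38.2
ee_pos: [545.6, -171.6, 132.3]
orientation: [0.001, 0.73, 0.684, 0.001]
contact_force: [-0.8, -0.3, 12.7]
finger_gap: 0.3
grip_force: 6.4
```

step_arm(
  deltas="0 0 0 0 0;0 0 0 0 0;0 0 0 0 0;0 0 0 0 0;0 0 0 0 0;0 0 0 0 0;0 0 0 0 0;0 0 0 0 0;0 0 0 0 0;0 0 0 0 0",
)

```text
clock: 39.03
ee_pos: [545.7, -171.6, 132.3]
orientation: [0.001, 0.73, 0.684, 0.001]
contact_force: [-1.2, -0.2, 12.4]
finger_gap: 0.6
grip_force: 6.4
```

step_arm(
  deltas="0 0 -0.03 0 0;0 0 -0.03 0 0;0 0 -0.05 0 0;0 0 -0.2 0 0;0 0 -1 0 0;0 0 -2 0 0;0 0 -2.5 0 0;0 0 -2.5 0 0;0 0 0 0 0;0 0 0 0 0",
)

```text
clock: 39.87
ee_pos: [545.1, -171.7, 215.9]
orientation: [0.001, 0.73, 0.683, 0.001]
contact_force: [-0.1, -1.3, -1.3]
finger_gap: 0.6
grip_force: 0.0
```

```bash
python3 - <<'E'
from h import *
import pickle
t=T();print(t[:3,3]);c=cam("wrist"); pickle.dump(c,open("w6.pkl","wb"))
cv2.imwrite("pics/w6.png",cv2.resize(c["frame"][90:300,130:400],None,fx=2.8,fy=2.8,interpolation=2))
E
```

```text
[ 545.0845445  -171.7239297   215.92886507]
```

View pics/w6.png

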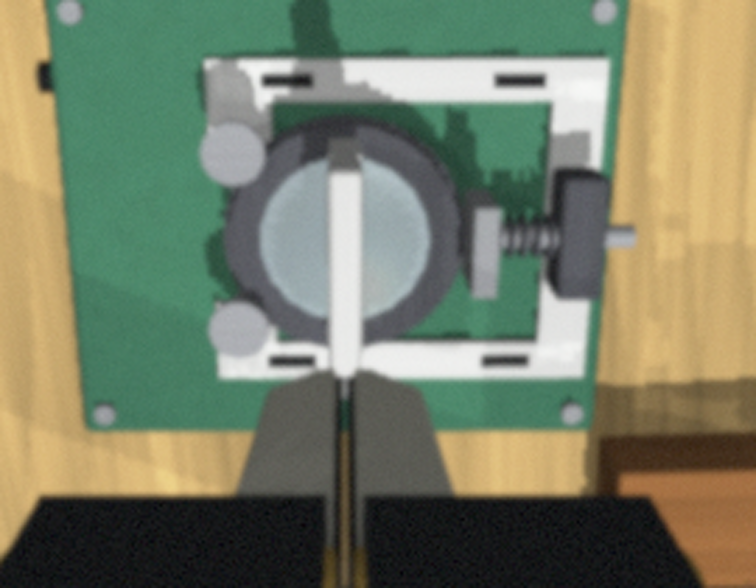

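The crop shows the cell under both heads, at (232,154) and (238,328), with the jaw (face at column 470) against the rim. The fingers are clear, so I hand in.

```bash
python3 -c "
from bench import env
print(env.hand_in())"
```

```text
the job is handed in; nothing more can be done
None
```

The lens is seated under both post heads against the posts, was pressed straight down at about 12 N for well over a second and let go, and the job was handed in at about 40 s. The hand-in returned no verdict; seating was checked by the wrist camera and the force readings.

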